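Snap the retaining clip onto a tumbler holder's pivot post

TASK

The swing arm of the tumbler holder is back on its pivot post and needs its clip. Take the push fork from its wooden cradle and with its prongs, not the fingers, push the orange snap clip across the plate onto the post's groove until it snaps in, then press it fully home with a steady push of about 15 N (11 to 19 N for half a second, never over 25 N). Lay the fork back in its cradle and leave everything else where it is.

Things in the scene. Friction and masses are not known exactly. Their poses are not given: they have to be found in the camera images.
- fork_grip (a point): Push fork, about 90 g: black handle 110 x 20 x 20 mm (long along its x) with a flat steel two-prong fork on a stem in front. This point is the handle's centre, half-way up, where it is gripped across its width (y). x points to the prongs, z up. In the cradle the underside is 35 mm above the counter; 80 mm of the handle between the saddles is free, with 27 mm below it.
- fork: The same push fork; origin under the middle of the handle. Stem and prongs are 6 mm high, their underside level with the handle's (mid-height 7 mm below fork_grip). The stem is clamped in the handle at a chance reach: the prong tips stand 100 to 132 mm ahead of fork_grip, and no reading tells how far. Prongs 6 mm wide, 22 mm long, with an 18 mm gap between.
- cradle_seat (a point): Where fork_grip lies when the fork is in its wooden cradle, 45 mm above the counter; x along the fork to the prongs. Two U-shaped saddles stand 45 mm ahead of and behind this point, each 10 mm thick; slot 23 mm wide at the bottom, flaring to 43 mm at the rim, 54 mm above the counter. Fixed; the fork is laid in from above.
- clip_center (a point): Orange low-friction plastic snap clip, 34 g, flat on the holder's plate: 8 mm thick, 36 mm wide, 46 mm long. This point is the centre of its ring (where the post's axis belongs), half-way up. x points out of its flared mouth, to the post. It starts 32 to 44 mm short of the post, up to 3 mm off sideways, turned up to 0.15 rad; the mouth centres it when pushed.
- clip_back (a point): Middle of the clip's rear push face, 20 mm behind clip_center, 6 mm above the plate. The prongs push on this upright flange, 36 mm wide and 12 mm high; the 10 mm wide boss in its middle stands 6 mm farther back and goes between the prongs. The jaws begin to spread some 11 mm short of home at a push of 5 to 12 N, give way from 5 mm short and snap in; then the back meets the post and the force rises again. Over 25 N damages the clip.
- post_groove (a point): On the axis of the holder's vertical pivot post, 64 mm above the counter (mid-height of the seated clip). x is the direction to push; the clip lies on the -x side. The groove is 16 mm in diameter, 10 mm high, its lower edge level with the plate's top; above it a head, 24 mm in diameter, reaches 86 mm above the counter. Fixed.
- holder: The tumbler holder; origin at counter level under the post's axis, x as post_groove. Its flat aluminium plate, on which the clip slides, has its top 60 mm above the counter, is 10 mm thick, 60 mm wide and reaches from 70 mm behind to 35 mm ahead of the axis; nothing stands behind it. Ahead of it is a low empty ring. Fixed.
- brush_pot: white ceramic toothbrush pot with two brushes, 68 mm wide, 175 mm high with brushes; origin under its centre; to be left alone
- vial: closed amber vial, 34 mm wide, 70 mm high; origin under its centre; to be left alone
- tumbler: glass tumbler, 68 mm wide, 95 mm high; origin under its centre; to be left alone
- soap: blue soap dispenser, 64 mm wide, 155 mm high; origin under its centre; to be left alone
- denture_case: blue denture case, 88 x 78 x 45 mm; origin under its centre; to be left alone
- clipper: steel nail clipper, 65 x 13 x 16 mm; origin under its centre; to be left alone
Not all that is in view belongs to the job. Leave any green or red look-alike of the holder alone.

How it is judged:
By the outcome, as a careful person would: the job done as asked, in the order asked, and still so for the second after the job is handed in, with the robot touching nothing.
It also fails if it takes over 64 s, if anything falls off the work surface, if the arm or the gripper's body presses on something with over 40 N, if the wrist force passes 120 N, or if a joint passes its speed limit or range.

ROBOT

A 6-joint arm with a two-finger parallel gripper is mounted at the origin on the work surface. World frame = base frame: x ahead of the robot, y to its left, z up, the work surface at z = 0. Lengths are in m, angles in degrees, forces in N, time in s.
With the tool pointing down it reaches from about 0.4 to 0.825 m from the base axis. Payload 7 kg.
Tool frame: the origin (TCP) lies midway between the tips of the shut fingers; the grasp point (between the pads) lies 19 mm behind it; z points along the fingers, y is the line along which they close (so a half turn about z gives the same grasp; the last joint's range is limited). The gripper opens to 88 mm and grips with 3 to 60 N. Pads are 19 mm wide; open, the fingers measure 130 mm over their backs; the gripper's body (78 mm by 193 mm) begins 47 mm behind the grasp point.
Start: joints at [-54.712, 20.546, 0.682, 0, -70.136, -16.507], TCP at [0.217, -0.639, 0.227] pointing down, gripper open.
Joint ranges: [-176.03, 176.03], [-82.01, 121.73], [-58.28, 71.71], [-173.87, 95.51], [-174.79, -0.11], [-173.66, 173.66]. Speed limits (degrees/s): [136.94, 136.94, 172.46, 180, 180, 180].

INTERFACE

Orientations are given as a 3x3 rotation matrix whose columns are the frame's x, y, z axes.
In Python, from rig import robot gives the robot as it stands. Calls block until the motion is done:
- robot.goto(position, orientation): joint-space move of the TCP to a pose.
- robot.servo_line(position, ori=None, speed=0.15): straight line of the TCP; ori=None keeps the orientation; speed is the mean speed in m/s.
- robot.movej(angles): joint-space move.
- robot.move_gripper(opening): opening from 0.0 (shut) to 1.0 (fully open); the grip force is fixed at half the most; returns when the fingers have stopped.
- robot.dwell(seconds).
- robot.ik(position, orientation): joint angles nearest the present ones, or None.
- robot.grab_frame(name): name is "scene" or "top" or "wrist"; returns (picture, depth): 480x640x3 uint8, red, green, blue; 480x640 float32, m along the optical axis (not along the pixel's ray), 0 where there is no reading.
- robot.camera_info(name): a dict with "vfov" (degrees; the focal length in pixels is half the picture's height over the tangent of half this angle, whatever the lens; pixels are square), "cx", "cy" (the principal point, pixels), "view" (4x4, takes a point from world to camera coordinates); the wrist camera has in their place "T_tool_cam" (4x4, takes a point from camera to tool coordinates, whose origin is the TCP and whose axes are the flange's). Camera axes: x right, y down, z forward; pixel columns grow to the right and rows downward; lengths in m; the calibration is good to about 2 mm. A picture is of the moment at which its call begins: read the wrist's pose just before it. camera_info takes no time and is no camera call.
A pose or a line that the arm cannot do raises robot.Unreachable and nothing moves.
- robot.job_done(): hands the job in; it is judged then, once.
Readings, each from a call of its own:
- robot.read_t(): time.
- robot.read_qpos(): joint angles.
- robot.read_qvel(): joint speeds.
- robot.read_effort(): joint torques, N m.
- robot.read_position(): TCP position.
- robot.read_tcp_rot(): TCP orientation.
- robot.read_force(): force on the tool from outside, world axes, zero at the start.
- robot.read_ft_torque(): the same for the moment, N m.
- robot.read_grip_width(): opening from 0.0 (shut) to 1.0 (fully open).
- robot.read_finger_force(): force on a finger pad.
Only numpy, scipy, OpenCV 4.12 (cv2) and the standard library are available. Lean on these libraries where they do the work, as an engineer would, in place of code of your own. Each camera call takes 0.05 s, during which the arm holds its last target. There are 200 camera calls.

## Working session

There is one attempt and no reset: what is moved stays moved. The work goes in short steps, each a Python script; the robot and the scene stay as the last script left them, time stands still between calls to the robot, and variables do not carry over. Pictures are saved under pics/ and viewed, at most 10 in all, crops included, and the job is handed in when it is done.

```bash
ls; mkdir -p pics; cat > h.py <<'E'
import numpy as np, cv2
from rig import robot
def grab(n):
    T=np.eye(4); T[:3,:3]=robot.read_tcp_rot(); T[:3,3]=robot.read_position()
    im,d=robot.grab_frame(n); ci=robot.camera_info(n)
    C=T@np.array(ci["T_tool_cam"]) if n=="wrist" else np.linalg.inv(np.array(ci["view"]))
    f=240/np.tan(np.radians(ci["vfov"])/2)
    return im,d,C,f,ci["cx"],ci["cy"]
def pts(g):
    im,d,C,f,cx,cy=g
    v,u=np.mgrid[:480,:640]
    P=np.stack([(u-cx)/f*d,(v-cy)/f*d,d],-1)@C[:3,:3].T+C[:3,3]
    P[d<=0]=np.nan
    return P
def ray(g,u,v,z):
    im,d,C,f,cx,cy=g
    r=C[:3,:3]@np.array([(u-cx)/f,(v-cy)/f,1.]); o=C[:3,3]
    return o+r*(z-o[2])/r[2]
def proj(g,p):
    im,d,C,f,cx,cy=g
    q=C[:3,:3].T@(np.array(p)-C[:3,3]); return q[:2]/q[2]*f+[cx,cy]
def save(n,im): cv2.imwrite("pics/"+n,cv2.cvtColor(im,cv2.COLOR_RGB2BGR))
E
python3 - <<'E'
from h import *
for n in ["scene","top"]:
    g=grab(n); save(n+".png",g[0]); print(n,g[2].round(3).tolist(),g[3:])
    np.savez(n,*[np.array(x) for x in g])
print(robot.read_t())
E
```

```text
pics
scene [[0.764, 0.491, -0.419, 0.973], [0.646, -0.593, 0.481, -0.654], [-0.012, -0.638, -0.77, 1.008], [0.0, 0.0, 0.0, 1.0]] (np.float64(594.0095226910698), 318.92774728072953, 248.39064156088838)
top [[-0.029, -0.986, 0.161, 0.294], [-0.999, 0.023, -0.038, -0.049], [0.034, -0.162, -0.986, 1.018], [0.0, 0.0, 0.0, 1.0]] (np.float64(452.10574235308263), 323.8734695151098, 239.51796576203492)
0.1
```

View pics/scene.png

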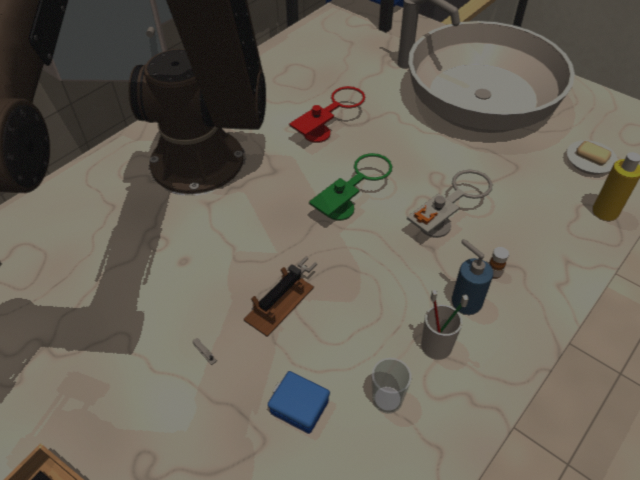

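View pics/top.png

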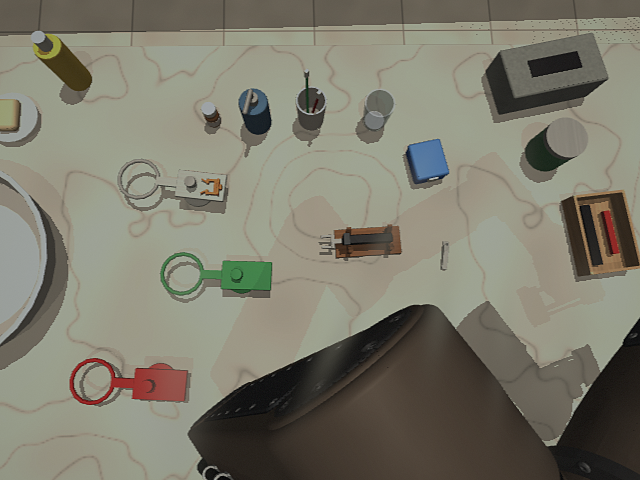

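The scene shows the possible holders as red (scene 315,120), green (335,198) and aluminium with the orange clip (428,213; top 205,187). I choose the aluminium one. The possible tools are the black fork on the wooden cradle (scene 282,290; top 367,240) and the black and red items in the wooden box (top 600,235). I choose the forked one on the cradle.

```bash
python3 - <<'E'
from h import *
ci=robot.camera_info("wrist"); print({k:np.array(v).round(3).tolist() for k,v in ci.items()})
d=np.load("top.npz"); g=[d[f"arr_{i}"] for i in range(6)]
P=pts(g)
for n,(u,v) in dict(handle=(367,239),front=(343,240),rear=(390,239),post=(190,183),clip=(211,187),plate=(222,200),vial=(210,115),soap=(256,112),tumbler=(375,115)).items():
    print(n,np.nanmedian(P[v-1:v+2,u-1:u+2].reshape(-1,3),0).round(3))
print("handle ray",ray(g,367,239,.055),"post",ray(g,190,182,.086))
print(robot.read_tcp_rot().round(2).tolist())
# look poses : tool x/y choice
R=np.array([[0,1,0],[1,0,0],[0,0,-1.]]); 
for Rr in (R, R@np.diag([-1,-1,1])):
  for p in ([.43,-.14,.3],[.5,.2,.3],[.43,-.14,.03]):
    print(robot.ik(p,Rr))
E
```

```text
{'vfov': 69.538, 'cx': 323.935, 'cy': 245.315, 'T_tool_cam': [[-0.001, -0.957, -0.289, 0.078], [1.0, -0.001, 0.0, 0.001], [-0.001, -0.289, 0.957, -0.158], [0.0, 0.0, 0.0, 1.0]]}
handle [ 0.451 -0.179  0.053]
front [ 0.449 -0.127  0.063]
rear [ 0.45  -0.23   0.055]
post [0.575 0.195 0.086]
clip [0.572 0.156 0.06 ]
plate [0.545 0.134 0.057]
vial [0.736 0.159 0.064]
soap [0.721 0.053 0.109]
tumbler [ 0.717 -0.206  0.095]
handle ray [ 0.45080878 -0.17943879  0.055     ] post [0.57651629 0.19460773 0.086     ]
[[-0.95, -0.32, -0.0], [-0.32, 0.95, 0.0], [0.0, 0.0, -1.0]]
[  7.06150463  -3.61768838 -18.76765592   0.         -74.85003246
 172.93849537]
[ 42.66618868   5.27901777  -9.69779655   0.         -75.02318568
 137.33381132]
[  7.06150463  13.31771431 -40.91851603   0.         -35.76376965
 172.93849537]
[  7.06150463  -3.61768838 -18.76765592   0.         -74.85003246
  -7.06150463]
[ 42.66618868   5.27901777  -9.69779655   0.         -75.02318568
 -42.66618868]
[  7.06150463  13.31771431 -40.91851603   0.         -35.76376965
  -7.06150463]
```

```bash
python3 - <<'E'
from h import *
R=np.array([[0,-1,0],[-1,0,0],[0,0,-1.]])
for n,p in (("hold",[.575,.15,.17]),("fork",[.45,-.14,.17])):
    robot.goto(p,R); robot.dwell(.2); g=grab("wrist"); save(n+".png",g[0])
    np.savez(n,*[np.array(x) for x in g]); print(n,robot.read_t(),robot.read_position())
E
```

```text
hold 3.3917 [0.57509878 0.14969859 0.17001259]
fork 4.8417 [ 0.45050353 -0.13936327  0.16982597]
```

View pics/hold.png

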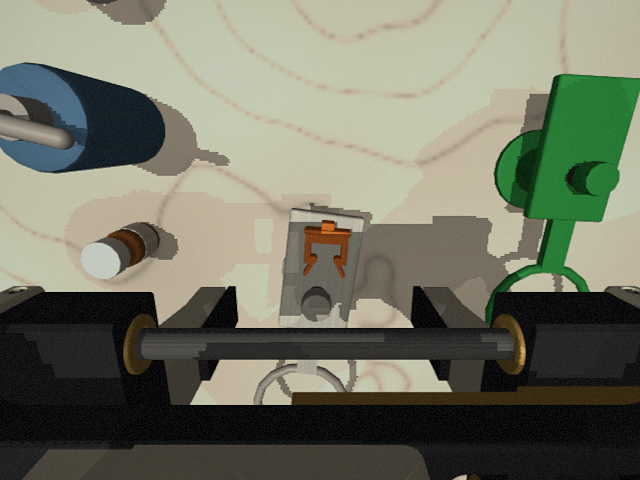

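View pics/fork.png

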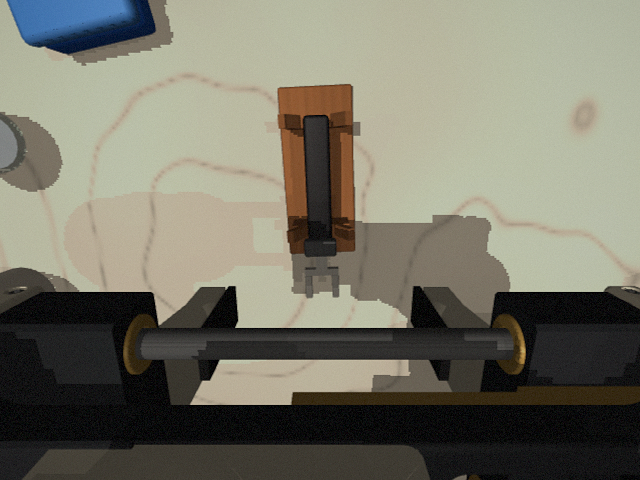

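The holder view shows the post head at (316,300), and the orange clip with its flange at (327,232), boss at (327,224) and mouth facing the post. The fork view shows the handle from (316,117) to (319,250), with prong tips at about (307,297) and (337,297).

```bash
python3 - <<'E'
from h import *
def ld(n):
    d=np.load(n+".npz"); return [d[f"arr_{i}"] for i in range(6)]
def line(m,g,z,lab):
    vu=np.argwhere(m)
    Q=np.array([ray(g,u,v,z) for v,u in vu])[:,:2]
    (c,s,a)=cv2.minAreaRect((Q*1000).astype(np.float32)); 
    _,_,V=np.linalg.svd(Q-Q.mean(0),full_matrices=False)
    print(lab,len(Q),"mean",Q.mean(0).round(4),"rect",np.round(c,1),np.round(s,1),round(a,1),"axis deg",round(np.degrees(np.arctan2(V[0][1],V[0][0]))%180,2)); return Q
g=ld("hold"); P=pts(g); hsv=cv2.cvtColor(g[0],cv2.COLOR_RGB2HSV); z=P[...,2]
O=(hsv[...,0]<20)&(hsv[...,1]>180)&(hsv[...,2]>80); O[:200]=0;O[300:]=0;O[:,:270]=0;O[:,380:]=0
print("orange z pct",np.nanpercentile(z[O],[5,25,50,75,95]).round(4))
U=np.zeros_like(O);U[200:340,270:380]=1
pl=U&~O&(abs(z-.06)<.004); print("plate z",np.nanmedian(z[pl]))
Q=line(O&(z>.069),g,.072,"flange top")
Q=line(O,g,.064,"clip")
hd=U&(z>.079); print("head z",np.nanmedian(z[hd]))
line(hd,g,.086,"head"); 
k=np.nanmean(P[pl],0);print("plate",k)
# plate rect in xy incl clip & side
A=P[(U)&(z>.054)&(z<.066)][:,:2]; A=A[A[:,1]<.185]
print("plate rect",cv2.minAreaRect((A*1000).astype(np.float32)))
cc=P[O&(z>.05)]; print("clip mean 3d",cc.mean(0))
g=ld("fork"); P=pts(g); hsv=cv2.cvtColor(g[0],cv2.COLOR_RGB2HSV); z=P[...,2]
U=np.zeros_like(O);U[90:300,275:360]=1
H=U&(z>.049)&(hsv[...,2]<75); H[:, :298]=0
H=U&(z>.0495)&(z<.075)&((hsv[...,1]<90)|(hsv[...,2]<60))
print("handle z",np.nanpercentile(z[H],[10,50,90]))
for y in np.arange(-.245,-.10,.01):
    s=P[H&(abs(P[...,1]-y)<.005)]
    if len(s): print(round(y,3),len(s),np.median(s,0).round(4),np.percentile(s[:,0],[2,98]).round(4))
S=U&(z>.03)&(z<.046)&(P[...,1]>-.14)&(hsv[...,1]<80)
s=P[S]; print("steel",len(s),np.percentile(s[:,2],[5,50,95]),"ymax",np.percentile(s[:,1],[90,98,100]))
t=s[s[:,1]>s[:,1].max()-.012]; print(np.sort(t[:,0])[[0,-1]],t.mean(0))
save("crop.png",np.hstack([cv2.resize(ld("hold")[0][195:325,265:385],(390,422),interpolation=0),cv2.resize(g[0][205:305,270:370],(400,422),interpolation=0)]))
E
```

```text
orange z pct [0.0666 0.0674 0.068  0.0708 0.0722]
plate z 0.05961829705011307
flange top 352 mean [0.5726 0.1385] rect [572.8 152. ] [41.9 34.4] 87.7 axis deg 0.49
clip 1073 mean [0.5732 0.1505] rect [573.5 155.2] [45.1 35.6] 85.1 axis deg 40.13
head z 0.2492252358176834
head 2039 mean [0.5772 0.2096] rect [574.7 202.2] [41.5 86.7] 89.9 axis deg 172.42
plate [0.58005857 0.17490419 0.05960927]
plate rect ((576.53369140625, 157.82272338867188), (62.34312438964844, 60.06431579589844), 82.30957794189453)
clip mean 3d [0.5732274  0.14912488 0.06880182]
handle z [0.05327946 0.05465172 0.06458122]
-0.235 203 [ 0.4573 -0.2323  0.0541] [0.4476 0.4857]
-0.225 370 [ 0.4573 -0.2252  0.0545] [0.4476 0.4665]
-0.215 351 [ 0.4566 -0.2144  0.0545] [0.4475 0.4657]
-0.205 327 [ 0.4559 -0.2049  0.0545] [0.4467 0.4652]
-0.195 319 [ 0.456  -0.1951  0.0546] [0.4467 0.4653]
-0.185 316 [ 0.4553 -0.1851  0.0546] [0.4466 0.4647]
-0.175 313 [ 0.4553 -0.175   0.0546] [0.4458 0.4641]
-0.165 288 [ 0.4546 -0.1651  0.0545] [0.4457 0.4642]
-0.155 291 [ 0.4546 -0.1549  0.0546] [0.4456 0.4643]
-0.145 485 [ 0.4538 -0.1433  0.0547] [0.4316 0.477 ]
-0.135 413 [ 0.4545 -0.1353  0.0651] [0.4417 0.4751]
-0.125 64 [ 0.4545 -0.1291  0.0645] [0.4419 0.4663]
steel 707 [0.03839851 0.04058088 0.04176345] ymax [-0.08585685 -0.08156654 -0.08080157]
[0.4377548  0.46766521] [ 0.45262652 -0.08682589  0.04057467]
```

View pics/crop.png

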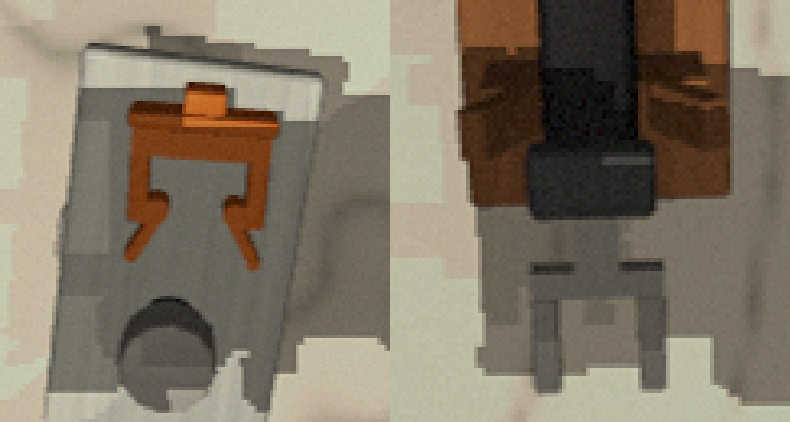

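The close crop confirms both choices: the orange clip is on the grey plate with its boss to the rear, and the steel two-prong fork sits in the cradle.

```bash
cat >> h.py <<'E'
def ld(n):
    d=np.load(n+".npz"); return [d[f"arr_{i}"] for i in range(6)]
def xy(g,m,z):
    return np.array([ray(g,u,v,z)[:2] for v,u in np.argwhere(m)])
def big(m):
    n,l,s,_=cv2.connectedComponentsWithStats(m.astype(np.uint8)); return l==1+np.argmax(s[1:,4])
def rect(Q): return [np.round(a,1) for a in cv2.minAreaRect((Q*1000).astype(np.float32))]
def orient(deg):  # tool down, tool x opposite to direction deg
    a=np.radians(deg); x=-np.array([np.cos(a),np.sin(a),0]); z=np.array([0,0,-1.]); return np.stack([x,np.cross(z,x),z],1)
E
python3 - <<'E'
from h import *
g=ld("hold"); P=pts(g); hsv=cv2.cvtColor(g[0],cv2.COLOR_RGB2HSV); z=P[...,2]
U=np.zeros(z.shape,bool);U[200:330,270:385]=1
O=big(U&(hsv[...,0]<20)&(hsv[...,1]>180)&(hsv[...,2]>60))
m=big(O&(z>.0700)); Q=xy(g,m,.072); print("flange",len(Q),rect(Q),Q.mean(0))
p=P[m]; 
for x in np.arange(.552,.596,.004):
    s=Q[abs(Q[:,0]-x)<.002]
    if len(s): print(round(x,3),s[:,1].min().round(4),s[:,1].max().round(4))
hd=big(U&(z>.08)&(z<.092)); Q=xy(g,hd,.086); c,r=cv2.minEnclosingCircle((Q*1000).astype(np.float32)); print("head",len(Q),np.round(c,1),r,Q.mean(0))
# plate side edges
pl=U&(z>.057)&(z<.076)
e=[]
for v in range(225,290,4):
    u=np.where(pl[v])[0]; L,R_=ray(g,u.min()-.5,v,.06),ray(g,u.max()+.5,v,.06); e.append([*L[:2],*R_[:2]])
e=np.array(e)
for i in (0,2):
    k=np.polyfit(e[:,i+1],e[:,i],1); print("edge slope",k, "resid",np.std(e[:,i]-np.polyval(k,e[:,i+1])))
print("width",(e[:,0]-e[:,2]).round(4)[::4])
g=ld("top"); P=pts(g);z=P[...,2];U=np.zeros(z.shape,bool);U[170:200,175:202]=1
Q=xy(g,big(U&(z>.08)),.086);print("top head",cv2.minEnclosingCircle((Q*1000).astype(np.float32)),Q.mean(0))
g=ld("fork"); P=pts(g); hsv=cv2.cvtColor(g[0],cv2.COLOR_RGB2HSV); z=P[...,2]
U=np.zeros(z.shape,bool);U[80:265,275:360]=1
w=big(U&(hsv[...,1]>100)&(hsv[...,0]<20)&(z<.03)|U&(z>.01)); W=P[w&(z<.03)]; print("wood base",rect(W[:,:2]),np.median(W[:,2]))
for u in (312,317,322):
    c=P[100:300,u]; print(u,[(v+100,*(c[v][1:]*1000).round(1)) for v in list(range(8,24,2))+list(range(126,160,3))])
E
```

```text
flange 326 [array([572.2, 136.4]), array([10. , 34.5]), np.float64(85.7)] [0.57271915 0.13789126]
0.556 0.1387 0.1419
0.56 0.1387 0.1419
0.564 0.1379 0.1419
0.568 0.1317 0.1411
0.572 0.1317 0.1411
0.576 0.1317 0.1411
0.58 0.1371 0.1403
0.584 0.1364 0.1403
0.588 0.1363 0.1403
head 710 [581.7 194.6] 12.620406150817871 [0.58171334 0.19459208]
edge slope [0.1341995  0.58543555] resid 0.00024210798680642204
edge slope [0.13484276 0.52533316] resid 0.0002285521059547599
width [0.0604 0.0596 0.0597 0.0605 0.0597]
top head ((579.3829345703125, 196.08848571777344), 12.379756927490234) [0.57868296 0.19663412]
wood base [array([ 455.3, -187.5]), array([ 64. , 149.5]), np.float64(2.7)] 0.007632576852577927
312 [(108, np.float64(-243.9), np.float64(7.8)), (110, np.float64(-242.3), np.float64(7.2)), (112, np.float64(-240.6), np.float64(7.8)), (114, np.float64(-239.0), np.float64(7.9)), (116, np.float64(-234.4), np.float64(53.2)), (118, np.float64(-233.1), np.float64(52.5)), (120, np.float64(-231.5), np.float64(56.4)), (122, np.float64(-230.1), np.float64(54.9)), (226, np.float64(-150.7), np.float6
[... 1608 characters left out ...]
34.3), np.float64(54.7)), (118, np.float64(-232.9), np.float64(55.2)), (120, np.float64(-231.5), np.float64(54.9)), (122, np.float64(-230.1), np.float64(54.9)), (226, np.float64(-150.6), np.float64(54.6)), (229, np.float64(-148.1), np.float64(54.4)), (232, np.float64(-145.8), np.float64(55.3)), (235, np.float64(-143.1), np.float64(55.0)), (238, np.float64(-141.7), np.float64(58.9)), (241, np.float64(-140.6), np.float64(63.8)), (244, np.float64(-138.4), np.float64(64.8)), (247, np.float64(-136.2), np.float64(65.6)), (250, np.float64(-133.6), np.float64(65.3)), (253, np.float64(-131.1), np.float64(65.3)), (256, np.float64(-128.2), np.float64(64.1)), (259, np.float64(-117.4), np.float64(40.3))]
```

```bash
python3 - <<'E'
from h import *
R=orient(92.2); G=np.array([.4553,-.182,.026])
robot.goto(G+[0,0,.06],R); robot.servo_line(G,R,speed=.06); robot.dwell(.2)
robot.move_gripper(0.0); robot.dwell(.2)
print(robot.read_position(),robot.read_grip_width()*88,robot.read_finger_force(),robot.read_force())
robot.servo_line(G+[0,0,.08],R,speed=.1)
d=np.array([np.cos(np.radians(82.34)),np.sin(np.radians(82.34)),0]); post=np.array([.5814,.195,0])
A=post-d*.185; A[2]=.105; R2=orient(82.34)
robot.goto(A,R2); A[2]=.0545; robot.servo_line(A,speed=.06); robot.dwell(.3)
print(robot.read_t(),robot.read_position(),robot.read_grip_width()*88,robot.read_force())
g=grab("top"); np.savez("top2",*[np.array(x) for x in g])
s=grab("scene"); np.savez("scene2",*[np.array(x) for x in s])
save("c2.png",np.hstack([cv2.resize(g[0][160:220,170:270],(400,240),interpolation=0),cv2.resize(s[0][180:260,350:480],(390,240),interpolation=0)]))
E
```

```text
[ 0.45532095 -0.18200842  0.02600475] 19.761203664030973 29.99067574739456 [ 0.43515491 -0.2977237  -0.295597  ]
11.05 [0.55687637 0.01172539 0.0547928 ] 19.59807584032558 [ 0.31388515  0.17457792 -0.61523989]
```

View pics/c2.png

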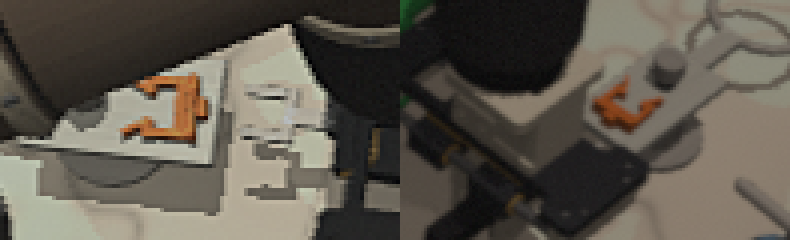

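The top view crop shows the two prongs behind the plate, at crop rows 90 and 131 with tips at column about 247. They straddle the clip's boss at (208,107). I'll check this numerically.

```bash
python3 - <<'E'
from h import *
g=ld("top2"); d=np.array([np.cos(np.radians(82.34)),np.sin(np.radians(82.34))]); n=np.array([-d[1],d[0]]); post=np.array([.5814,.195])
hsv=cv2.cvtColor(g[0],cv2.COLOR_RGB2HSV)
U=np.zeros(hsv.shape[:2],bool);U[170:200,195:226]=1
O=big(U&(hsv[...,0]<20)&(hsv[...,1]>150)); v,u=np.argwhere(O).T
k=u>=u.max()-2; print("boss px",u[k].mean(),v[k].mean(),u.max(),"orange rows",v.min(),v.max())
b=ray(g,u.max()+.5,v[k].mean(),.070)[:2]-post; print("boss s,l",b@d,b@n)
t0=robot.read_position()[:2]-post; print("tcp s,l",t0@d,t0@n)
for r in (90.5,131):
    t=ray(g,170+247/4-.5,160+r/4-.5,.069)[:2]-post; print("prong s,l",t@d,t@n)
t=ray(g,190,183,.086)
E
```

```text
boss px 219.75 185.75 221 orange rows 179 194
boss s,l -0.06418322921171618 0.001114726852178739
tcp s,l -0.18496285398038886 -9.688966489663012e-05
prong s,l -0.08356723668825657 -0.009543853987789347
prong s,l -0.08666120069338117 0.012778471382462044
```

```bash
cat > push.py <<'E'
from h import *
d=np.array([np.cos(np.radians(82.34)),np.sin(np.radians(82.34)),0]); post=np.array([.5814,.195,.0545])
F=lambda: -float(np.mean([robot.read_force() for _ in range(3)],0)@d)
S=lambda: float((robot.read_position()-post)@d)
f0=F()
robot.servo_line(post-d*.160,speed=.03); print("t",robot.read_t(),"f",F()-f0)
s=-.160; log=[]; home=False
while s<-.108:
    f=F()-f0; log.append((round(s*1e3,1),round(S()*1e3,1),round(f,1),round(robot.read_t(),2)))
    if f>13.5: break
    s+= .0010 if s<-.134 else (.0005 if f<9.5 else .0003)
    robot.servo_line(post+d*s,speed=.02)
for l in log[::3]+log[-6:]: print(*l)
if f>13.5 and S()>-.127:
    for i in range(25):
        f=F()-f0
        if 14<f<16: break
        s+=.0001*np.sign(15-f)*(2 if abs(15-f)>2.5 else 1); robot.servo_line(post+d*s,speed=.02)
    t0=robot.read_t(); L=[]
    while robot.read_t()<t0+.9: robot.dwell(.05); L.append(round(F()-f0,1))
    print("hold",s,L,robot.read_t(),robot.read_grip_width()*88)
E
python3 push.py
```

```text
t 12.1333 f 0.06028599836060711
-160.0 -160.1 0.1 12.13
-157.0 -156.9 0.2 12.88
-154.0 -154.0 -0.5 13.63
-151.0 -150.9 -0.3 14.38
-148.0 -147.9 -0.5 15.13
-145.0 -144.9 -0.2 15.88
-142.0 -141.9 -0.6 16.63
-139.0 -138.9 -0.4 17.38
-136.0 -135.9 0.5 18.13
-133.5 -133.5 0.8 18.88
-132.0 -132.0 1.7 19.63
-130.5 -130.8 3.6 20.38
-129.0 -129.8 6.4 21.13
-127.5 -128.7 8.1 21.88
-126.0 -127.2 7.5 22.63
-124.5 -124.8 5.4 23.38
-123.0 -122.7 0.8 24.13
-121.5 -121.4 -0.5 24.88
-120.0 -120.0 -0.2 25.63
-118.5 -119.5 6.9 26.38
-117.2 -119.3 11.8 27.13
-119.0 -119.6 4.5 26.13
-118.5 -119.5 6.9 26.38
-118.0 -119.4 7.9 26.63
-117.5 -119.3 11.0 26.88
-117.2 -119.3 11.8 27.13
-116.9 -119.3 13.6 27.38
hold -0.11669999999999997 [13.6, 13.7, 14.6, 14.0, 13.1, 13.7, 13.4, 13.8, 13.5, 13.2, 13.5, 14.6, 13.5, 14.4, 14.5, 14.5, 13.6, 13.6] 28.7833 20.378766777653176
```

```bash
python3 - <<'E'
from h import *
d=np.array([np.cos(np.radians(82.34)),np.sin(np.radians(82.34)),0]); post=np.array([.5814,.195,.0545])
robot.servo_line(post-d*.125,speed=.03); robot.servo_line(post-d*.185,speed=.08); robot.dwell(.2)
print(robot.read_t(),robot.read_position(),robot.read_grip_width()*88)
g=grab("top"); np.savez("top3",*[np.array(x) for x in g])
a=ld("top2")
save("c3.png",np.hstack([cv2.resize(x[0][160:220,170:270],(400,240),interpolation=0) for x in (a,g)]))
E
```

```text
30.3083 [0.55684645 0.01204016 0.05448195] 20.12841252607746
```

View pics/c3.png

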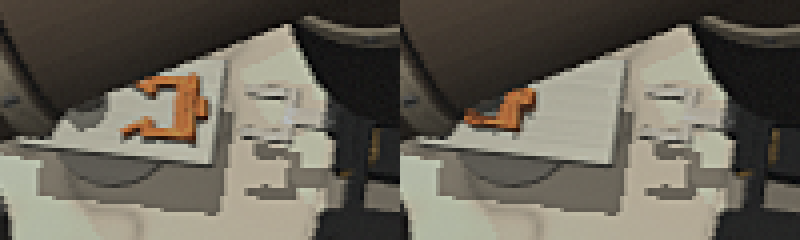

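The clip stays around the post at crop (505,105). The fork's shadow and tips are unchanged at (645,100), so nothing slipped in the grip. Next I'll lay the fork back.

```bash
python3 - <<'E'
from h import *
R=orient(92.2); G=np.array([.4553,-.182,.026]); p=robot.read_position()
robot.servo_line(p+[0,0,.05],speed=.1)
robot.goto(G+[0,0,.08],R); robot.dwell(.2)
robot.servo_line(G+[0,0,.02],R,speed=.06); print("F",robot.read_force())
robot.servo_line(G+[0,0,.0003],R,speed=.03); robot.dwell(.2); print("F",robot.read_force(),robot.read_position())
robot.move_gripper(1.0); robot.dwell(.2)
robot.servo_line(G+[0,0,.10],R,speed=.1)
robot.goto([.45,-.14,.17],orient(90)); robot.dwell(.2); g=grab("wrist"); np.savez("fork2",*[np.array(x) for x in g])
a=ld("fork"); print(robot.read_t(),robot.read_force())
robot.goto([.575,.15,.17],orient(90)); robot.dwell(.2); h=grab("wrist"); np.savez("hold2",*[np.array(x) for x in h]); print(robot.read_t())
save("c4.png",np.hstack([cv2.resize(x[0][80:310,260:375],(230,460),interpolation=0) for x in (a,g)]+[cv2.resize(h[0][195:325,265:385],(330,460),interpolation=0)]))
hsv=cv2.cvtColor(h[0],cv2.COLOR_RGB2HSV); z=pts(h)[...,2]; U=np.zeros(z.shape,bool);U[200:330,270:385]=1
m=big(U&(hsv[...,0]<20)&(hsv[...,1]>180)&(hsv[...,2]>60)); m=big(m&(z>.07)); print("flange/boss",rect(xy(h,m,.072)))
E
```

```text
F [-0.81056818  0.17420109 -0.81190407]
F [ 0.19885019 -0.7179332  -0.89382884] [ 0.45529334 -0.18201608  0.02623083]
37.4 [-0.54811819 -0.42139739  0.08094989]
38.85
flange/boss [array([578.5, 175.3]), array([10.4, 34.1]), np.float64(82.2)]
```

View pics/c4.png

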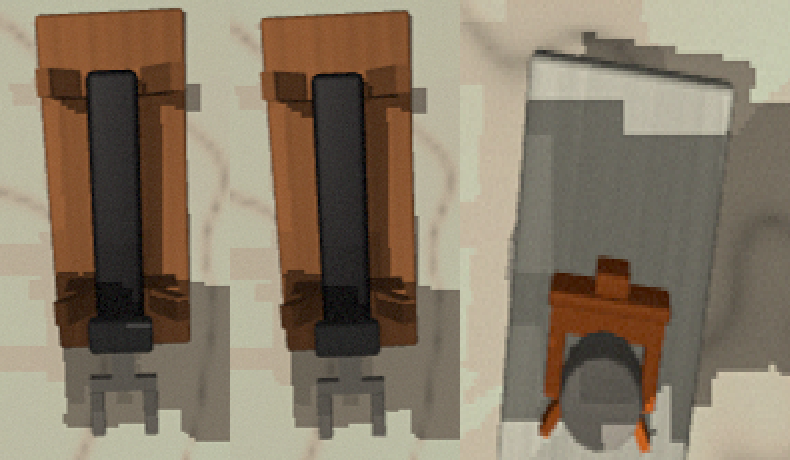

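The fork lies in its cradle as before. The clip is square on the post, with its flange about 20 mm behind the axis as required. I'll hand the job in.

```bash
python3 -c "
from rig import robot
print(robot.job_done())"
```

```text
the job is handed in; nothing more can be done
None
```

The clip snapped onto the post and was pressed home at 13–15 N for 0.9 s; the fork is back in its cradle, nothing else was touched as far as I saw, and I handed the job in at about 39 s.

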